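Load a tiered bead-firing rack and hold the last rod for checking

ROBOT

A 6-joint arm with a two-finger parallel gripper is mounted at the origin on a cart in front of the work surface, level with it; the furniture and walls round the work are solid. World frame = base frame: x ahead of the robot, y to its left, z up, the work surface at z = 0. Lengths are in m, angles in rad, forces in N, time in s.
With the tool pointing down it reaches from about 0.225 to 0.875 m from the base axis. Payload 3.4 kg.
Tool frame: the origin (TCP) lies at the very end of the fingers, on their centre line; the grasp point (between the pads) lies behind it (manip.tcp_to_grasp is the z of the grasp point in the tool frame, in m); z points along the fingers, y is the direction in which the jaws open and shut (so a half turn about z gives the same grasp; the last joint's range is limited). The gripper opens to 85 mm and grips with 20 to 120 N. Pads are 22 mm wide; open, the fingers measure 114 mm over their backs; the gripper's body (76 mm by 85 mm) begins 54 mm behind the grasp point. The pads swing forward as they close: fully open they stand 13 mm farther back than shut.
Start: joints at [-1.385, 0.276, 1.505, -0, 1.361, -0.121], TCP at [0.174, -0.548, 0.231] pointing down, gripper open.
Joint ranges: [-2.89, 2.89], [-0.75, 2.08], [0.22, 2.7], [-1.18, 4.32], [0.11, 2.71], [-2.7, 2.7]. Speed limits (rad/s): [2.57, 2.57, 3.14, 3.14, 3.14, 3.14].

INTERFACE

Orientations are given as a unit quaternion [w, x, y, z].
In Python, from rig import manip, eyes gives the robot as it stands.
- The arm moves only by the tool servo_tool, never from a script. Its argument "increments" is a list of rows, each an object with "slide": the shift along the tool's x, y, z in m, a list of three; "spin": the turn about the tool's z in degrees. A call has 1 to 8 rows; each row shifts and turns the commanded pose from where the row before left it, along the tool's axes as they then stand; what a row does not reach is not made up. A row lasts 1/10 s, in which the tool goes at most 50 mm and 8.59 degrees, less where a joint would pass 70% of its speed; a pose out of reach is approached as far as the arm can. A call is refused whole if a number of a shift passes 0.05 or a number of a turn 8.59, either way. A call with a gripper value outside its range is refused whole. "hand" is the opening, from 0 (shut) to 1 (fully open), set as the call begins (left out, the last holds). The fingers move at their own pace and stop on an object; "newtons" is the grip in N (left out, the last holds). Time passes only in rows, so rows that do not move let the fingers close. It gives the time, the measured TCP pose, the force and the opening at its end, in the units of the state.
- manip.get_state(): the state, without advancing time (a new reading comes with each control period).
- eyes.get_image(name): name is "scene" or "top" or "wrist"; returns the picture (400x640x3 uint8, blue, green, red); there is no depth.
- eyes.calibration(name): a dict with "fx", "fy", "cx", "cy" (pixels), "k1" (the pictures are not rectified: a ray, as slopes to the right and down, at radius r is drawn at 1 + k1 r^2 times it, then the intrinsics apply), "rvec" (rotation vector, rad) and "tvec" (3), from world to camera coordinates, as OpenCV has them; the wrist camera has in their place "hand_eye" (4x4, takes a point from camera to tool coordinates, whose origin is the TCP and whose axes are the flange's). Camera axes: x right, y down, z forward; pixel columns grow to the right and rows downward; lengths in m; the calibration is good to about 2 mm. A picture is of the moment at which its call begins: read the wrist's pose just before it. calibration takes no time and is no camera call.
- manip.sign_off(): hands the job in, once; it reports no verdict.
The state is a dict: "clock": time; "qpos": joint angles; "qd": joint speeds; "effort": joint torques, N m; "position": TCP position; "ee_rot": TCP orientation; "contact_force": force on the tool from outside, world axes, zero at the start; "moment": the same for the moment, N m; "width": finger opening in m.
Only numpy, scipy, OpenCV 4.12 (cv2) and the standard library are available. Lean on these libraries where they do the work, as an engineer would, in place of code of your own. Each camera call takes 0.05 s, during which the arm holds its last target.

TASK

Load the two-tier bead rack on the kiln shelf from the wooden drying stand: lay the rod with the small round beads in the rack's lower pair of notches, lengthwise centred and seated in both, and let it go. Then carry the rod with the two big barrel beads over the kiln posts and stop with it held still a centimetre or two above the upper pair of notches, level, centred and in line with them and clear of the rack; finish while still holding it there, so that I can check the gaps before it is set down. Take the rods by the bare middle, since the raw glaze on the beads must touch nothing, and leave the mug, cup and beaker where they stand.

Things in the scene. Friction and masses are not known exactly. Their poses are not given: they have to be found in the camera images.
- bead_rack: fixed cream kiln shelf, 250 (x) x 170 (y) x 12 mm, origin at the centre of its underside, z up. Two notched saddle plates, 14 mm thick, stand across it at x = -82 and +82 mm; rods lie along x over both. Lower notches at y = +36, upper at y = -36 mm; plate tops at z = 61 and 93 mm. Four posts, 25 mm thick, at x = +-108, y = +-68 mm, tops at z = 107 mm. Free space between the plates
- lower_seat (a point): where the middle of a rod lies when it rests centred in the lower pair of V notches (54 mm above the table); rod direction = this point's x axis, z up. All notches: 90 degrees, 13 mm deep, 26 mm wide at the top
- upper_seat (a point): where the middle of a rod would lie if it rested centred in the upper pair of V notches (86 mm above the table); rod direction = this point's x axis, z up. The rod's middle is to hover 5 to 38 mm above this point
- drying_stand: fixed wooden stand with two notched end plates, base 125 x 190 mm; both rods start on it, 58 mm above the table and 76 mm apart (one at its x = -38 mm, the other at +38 mm, in either order), along its y axis; plate tops 65 mm above the table. Origin at the centre of its underside
- round_rod: dark steel rod, 9 mm thick, 210 mm long, 0.15 kg with its beads; its y axis runs along the rod; it may be rolled to any angle about that axis. It carries four small round beads, 18 mm across, two each side of a bare middle
- round_rod_middle (a point): the middle of the rod with the small round beads, on its axis: grasp here. The bare stretch reaches 31 mm to either side; y axis along the rod, either way round
- round_rod_beads: the four pale raw-glazed round beads, fixed on that rod from 31 to 61.5 mm either side of its middle; origin at the rod's middle
- barrel_rod: dark steel rod of the same size (9 mm thick, 210 mm long, 0.15 kg with beads), y axis along it, with two big barrel-shaped beads, one each side of a bare middle
- barrel_rod_middle (a point): the middle of the rod with the big barrel beads, on its axis: grasp here. The bare stretch reaches 30 mm to either side; y axis along the rod, either way round
- barrel_rod_beads: the two pale raw-glazed barrel beads, 30 mm thick and 31 mm long, fixed on that rod from 30 to 62 mm either side of its middle; origin at the rod's middle
- tea_mug: cream tea mug, 92 mm high, a bystander; origin at its underside
- bisque_cup: terracotta cup, 69 mm high, a bystander; origin at its underside
- bisque_beaker: grey beaker, 83 mm high, a bystander; origin at its underside

How it is judged:
By the outcome, as a careful person would: the job done as asked, in the order asked, and still so for the second after the job is handed in, while the arm keeps its last pose, push and grip.
It also fails if it takes over 64 s, if anything falls off the work surface, if the arm or the gripper's body presses on something with over 40 N, if the wrist force passes 120 N, or if a joint passes its speed limit or range.

## Working session

There is one attempt and no reset: what is moved stays moved. The work goes in short steps, Python scripts to look and compute and a tool call to move; the robot and the scene stay as the last step left them, time stands still between calls to the robot, and variables do not carry over. Pictures are saved under pics/ and viewed, and the job is handed in when it is done.

Besides the shell and the picture viewer there is one more tool, called after "Request:" in YAML: its name, and indented under it one key for each argument. servo_tool: Moves the arm, as the interface text tells. Its arguments: {"type":"object","properties":{"increments":{"type":"array","items":{"type":"object","properties":{"slide":{"type":"array","items":{"type":"number"}},"spin":{"type":"number"}}}},"hand":{"type":"number"},"newtons":{"type":"number"}},"required":["increments"]}

```bash
ls; mkdir -p pics; python3 - <<'E'
from rig import manip, eyes
import cv2
print(manip.get_state()); print(manip.tcp_to_grasp)
for n in ["scene","top","wrist"]:
    cv2.imwrite(f"pics/{n}0.png",eyes.get_image(n)); print(n,eyes.calibration(n))
E
```

```text
pics
{'clock': 0.0, 'qpos': array([-1.38499235e+00,  2.76603819e-01,  1.50616369e+00,  2.86682528e-05,
        1.36072671e+00, -1.21031496e-01]), 'qd': array([-0.00043979, -0.00059742,  0.00122977, -0.00110192, -0.0002067 ,
        0.00054355]), 'effort': array([ 2.86972572e-04, -4.16777372e+01, -2.45804322e+01, -1.83225416e-04,
        1.10641497e-02,  5.32317529e-06]), 'position': array([ 0.17355969, -0.54760177,  0.23042253]), 'ee_rot': array([-9.50741296e-04,  9.88254576e-01,  1.52813578e-01, -1.67781914e-05]), 'contact_force': array([ 0.05956743, -0.16483715, -0.10738275]), 'moment': array([0.01918937, 0.01595219, 0.02032073]), 'width': 0.08514548857365312}
-0.0187
scene {'fx': 441.875761061592, 'fy': 441.875761061592, 'cx': 316.0766577315904, 'cy': 202.98451706501314, 'k1': -0.12038578747464089, 'rvec': array([ 1.22969769, -2.32202135,  0.94392414]), 'tvec': array([0.32473331, 0.41256004, 0.92684868])}
top {'fx': 416.3785983236535, 'fy': 416.3785983236535, 'cx': 313.11836502220484, 'cy': 197.9368498345867, 'k1': -0.06788721343987683, 'rvec': array([ 2.14248002, -2.17177406,  0.10132381]), 'tvec': array([0.02789582, 0.59702834, 1.1218735 ])}
wrist {'fx': 349.8262131280786, 'fy': 349.8262131280786, 'cx': 318.25863463648807, 'cy': 200.1761742822669, 'k1': 0.02208238372212974, 'hand_eye': array([[ 7.27721816e-05, -9.46669252e-01, -3.22206955e-01,
         8.23591310e-02],
       [ 9.99999913e-01,  2.00930077e-04, -3.64492911e-04,
         4.69699993e-04],
       [ 4.09795300e-04, -3.22206900e-01,  9.46669185e-01,
        -1.41549513e-01],
       [ 0.00000000e+00,  0.00000000e+00,  0.00000000e+00,
         1.00000000e+00]])}
```

View pics/top0.png

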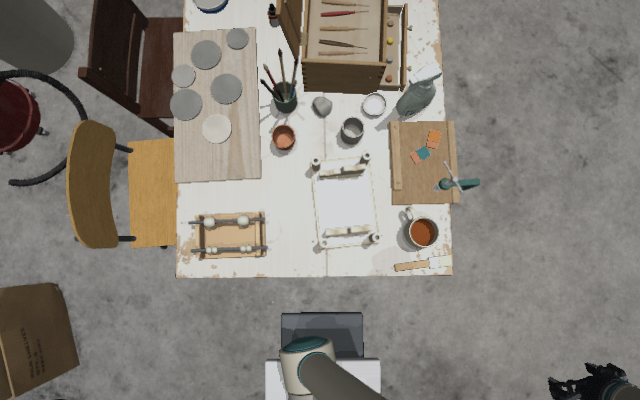

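View pics/scene0.png

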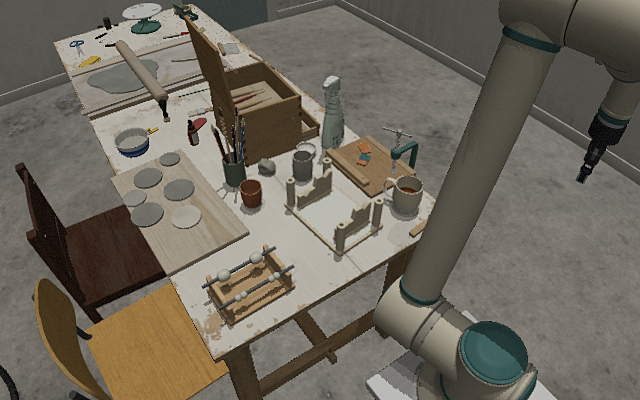

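View pics/wrist0.png

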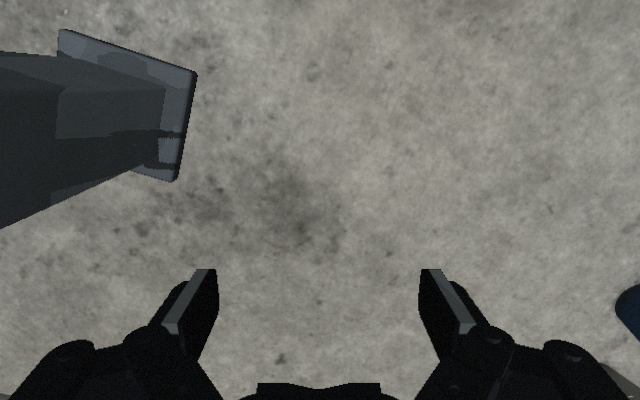

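```bash
python3 - <<'E'
import cv2
t=cv2.imread("pics/top0.png"); s=cv2.imread("pics/scene0.png")
cv2.imwrite("pics/t_st.png",cv2.resize(t[200:270,180:280],None,fx=8,fy=8,interpolation=cv2.INTER_CUBIC))
cv2.imwrite("pics/t_rk.png",cv2.resize(t[145:255,300:390],None,fx=5.4,fy=5.4,interpolation=cv2.INTER_CUBIC))
cv2.imwrite("pics/s_rk.png",cv2.resize(s[150:330,195:435],None,fx=3.3,fy=3.3,interpolation=cv2.INTER_CUBIC))
E
```

```text
(no output)
```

View pics/t_st.png

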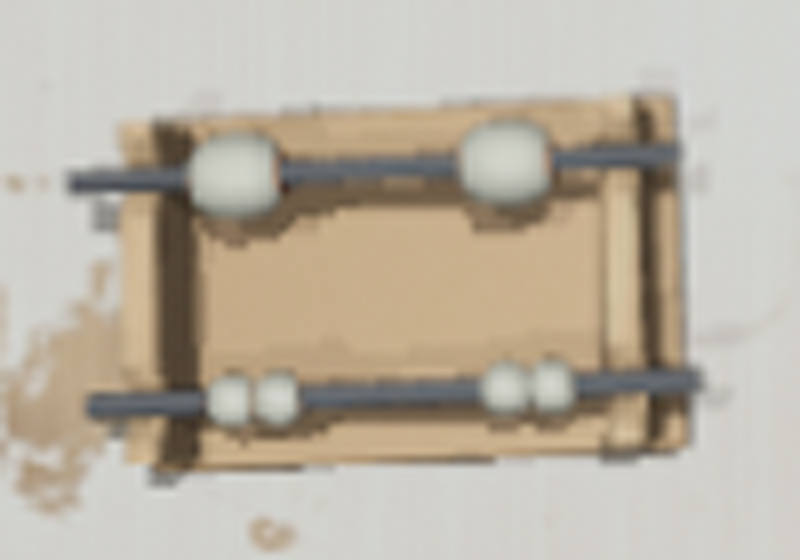

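View pics/t_rk.png

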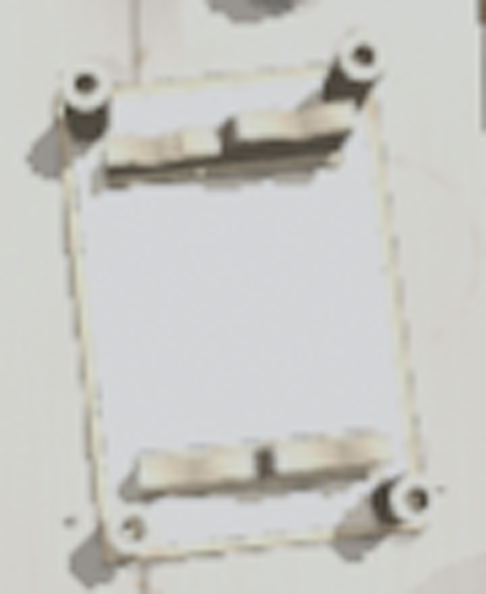

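View pics/s_rk.png

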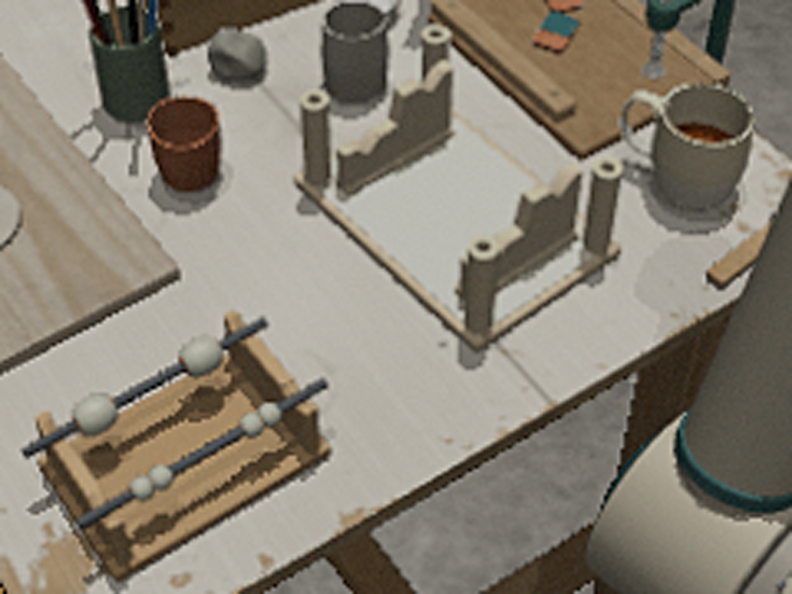

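```bash
cat > h.py <<'E'
import numpy as np, cv2
from scipy.spatial.transform import Rotation as R
from rig import manip, eyes
def undist(cal,uv):
    uv=np.atleast_2d(np.array(uv,float)); d=np.c_[(uv[:,0]-cal['cx'])/cal['fx'],(uv[:,1]-cal['cy'])/cal['fy']]
    K=np.array([[1,0,0],[0,1,0],[0,0,1.]])
    p=cv2.undistortPointsIter(d.reshape(-1,1,2),K,np.array([cal['k1'],0,0,0,0.]),None,None,(3,50,1e-12)).reshape(-1,2)
    return np.c_[p,np.ones(len(p))]
def rays(name,uv,st=None):
    cal=eyes.calibration(name); d=undist(cal,uv)
    if name=="wrist":
        q=st['ee_rot']; Rt=R.from_quat([q[1],q[2],q[3],q[0]]).as_matrix(); H=cal['hand_eye']
        return st['position']+Rt@H[:3,3], d@(Rt@H[:3,:3]).T
    Rm=R.from_rotvec(cal['rvec']).as_matrix()
    return -Rm.T@cal['tvec'], d@Rm
def plane(name,uv,z,st=None):
    o,d=rays(name,uv,st); t=(z-o[2])/d[:,2]; return o+d*t[:,None]
def yaw(st):
    q=st['ee_rot']; m=R.from_quat([q[1],q[2],q[3],q[0]]).as_matrix(); return m
E
python3 - <<'E'
from h import *
np.set_printoptions(precision=4,suppress=True)
s=lambda a,k,o:[(x/k+o[0],y/k+o[1]) for x,y in a]
P=plane("top",s([(85,85),(362,55),(415,498),(132,527)],5.4,(299.9,144.9)),.107); print("posts",P,P.mean(0))
for i in range(4): print(np.linalg.norm(P[i]-P[(i+1)%4]))
print(plane("top",s([(70,183),(680,153),(235,175),(505,162)],8,(179.9,199.9)),.058))
print(plane("top",s([(88,405),(700,380),(254,398),(528,386)],8,(179.9,199.9)),.058))
print(rays("top",[(320,200)])[0])
P=P[:,:2]
print(np.degrees(np.arctan2(*(P[0]-P[3])[::-1])),np.degrees(np.arctan2(*(P[1]-P[2])[::-1])),np.degrees(np.arctan2(*(P[0]-P[1])[::-1]))-90)
E
```

```text
posts [[ 0.6875  0.0108  0.107 ]
 [ 0.7002 -0.124   0.107 ]
 [ 0.4856 -0.1435  0.107 ]
 [ 0.4738 -0.0087  0.107 ]] [ 0.5868 -0.0664  0.107 ]
0.1354060716346509
0.21552933331511406
0.13527198233452006
0.21460010819830533
[[0.5314 0.3597 0.058 ]
 [0.5391 0.1506 0.058 ]
 [0.5335 0.3027 0.058 ]
 [0.5368 0.2102 0.058 ]]
[[0.4561 0.3522 0.058 ]
 [0.4626 0.144  0.058 ]
 [0.458  0.2953 0.058 ]
 [0.4612 0.2021 0.058 ]]
[0.4704 0.002  1.1809]
5.2109602311038055 5.175350548098001 5.416009011327461
```

Request:
servo_tool:
  increments:
    - {"slide": [0.0286,-0.0374,0]}
    - {"slide": [0.0286,-0.0374,0]}
    - {"slide": [0.0286,-0.0374,0]}
    - {"slide": [0.0286,-0.0374,0]}
    - {"slide": [0.0286,-0.0374,0]}
    - {"slide": [0.0286,-0.0374,0]}
    - {"slide": [0.0286,-0.0374,0]}
    - {"slide": [0.0286,-0.0374,0]}

```text
$.increments[0]: bad value
```

Request:
servo_tool:
  increments:
    - {"slide": [0.0286,-0.0374,0.0],"spin": 0.0}
    - {"slide": [0.0286,-0.0374,0.0],"spin": 0.0}
    - {"slide": [0.0286,-0.0374,0.0],"spin": 0.0}
    - {"slide": [0.0286,-0.0374,0.0],"spin": 0.0}
    - {"slide": [0.0286,-0.0374,0.0],"spin": 0.0}
    - {"slide": [0.0286,-0.0374,0.0],"spin": 0.0}
    - {"slide": [0.0286,-0.0374,0.0],"spin": 0.0}
    - {"slide": [0.0286,-0.0374,0.0],"spin": 0.0}

```text
clock: 0.95
position: [0.3015, -0.192, 0.2313]
ee_rot: [0.0, 0.988, 0.152, 0.0]
contact_force: [1.1, -0.7, 0.9]
width: 0.0852
```

Request:
servo_tool:
  increments:
    - {"slide": [0.0286,-0.0374,0.0],"spin": 0.0}
    - {"slide": [0.0286,-0.0374,0.0],"spin": 0.0}
    - {"slide": [0.0286,-0.0374,0.0],"spin": 0.0}
    - {"slide": [0.0286,-0.0374,0.0],"spin": 0.0}
    - {"slide": [0.0286,-0.0374,0.0],"spin": 0.0}
    - {"slide": [0.0286,-0.0374,0.0],"spin": 0.0}
    - {"slide": [0.0286,-0.0374,0.0],"spin": 0.0}
    - {"slide": [0.0286,-0.0374,0.0],"spin": 0.0}

```text
clock: 1.75
position: [0.4292, 0.1625, 0.2312]
ee_rot: [0.0, 0.988, 0.153, 0.0]
contact_force: [1.1, -0.3, 0.0]
width: 0.0851
```

Request:
servo_tool:
  increments:
    - {"slide": [0.0286,-0.0374,0.0],"spin": 0.0}
    - {"slide": [0.0286,-0.0374,0.0],"spin": 0.0}
    - {"slide": [0.0,0.0,0.0],"spin": -8.5}
    - {"slide": [0.0,0.0,0.0],"spin": -8.5}
    - {"slide": [0.0,0.0,0.0],"spin": -8.5}
    - {"slide": [0.0,0.0,0.0],"spin": -8.5}
    - {"slide": [0.0,0.0,0.0],"spin": -8.5}
    - {"slide": [0.0,0.0,0.0],"spin": -8.5}

```text
clock: 2.55
position: [0.4609, 0.249, 0.2309]
ee_rot: [-0.0, 0.824, 0.566, -0.0]
contact_force: [-0.3, 0.5, 0.9]
width: 0.0857
```

Request:
servo_tool:
  increments:
    - {"slide": [0.0,0.0,0.0],"spin": -8.5}
    - {"slide": [0.0,0.0,0.0],"spin": -8.5}
    - {"slide": [0.0,0.0,0.0],"spin": -6.5}
    - {"slide": [0.0,0.0,0.0],"spin": 0.0}
  hand: 0.6

```text
clock: 2.95
position: [0.4609, 0.249, 0.231]
ee_rot: [-0.0, 0.694, 0.72, -0.0]
contact_force: [-0.4, -0.2, -0.4]
width: 0.0513
```

```bash
cat > look.py <<'E'
import sys,pickle
from h import *
n=sys.argv[1]
st=manip.get_state(); im=eyes.get_image("wrist"); cv2.imwrite(f"pics/{n}.png",im); pickle.dump(st,open(f"{n}.pkl","wb"))
m=yaw(st); print(st['clock'],st['position'],"yaw",np.degrees(np.arctan2(m[1,0],m[0,0])),"zaxis",m[:,2],st['width'],st['contact_force'],st['qpos'])
E
python3 look.py w1
```

```text
2.95 [0.46088539 0.24895713 0.23095589] yaw 92.06274021192681 zaxis [-6.40536380e-04 -3.58323021e-04 -9.99999731e-01] 0.051271488363586554 [-0.42248774 -0.24302509 -0.42515906] [ 3.62464651e-01  1.99392260e-01  1.61090411e+00 -1.11071217e-04
  1.33202226e+00  3.26489461e-01]
```

View pics/w1.png

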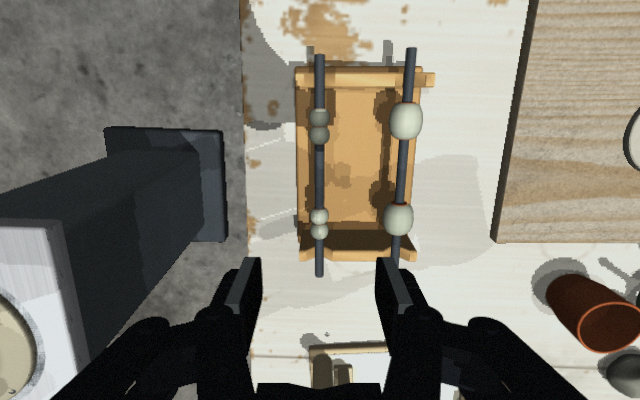

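```bash
python3 - <<'E'
from h import *
import pickle
np.set_printoptions(precision=4,suppress=True)
st=pickle.load(open("w1.pkl","rb"))
for nm,uv in (("round",[(319.5,54),(319.5,277),(319,134),(319,215)]),("barrel",[(411,48),(396,262),(406,121.5),(398.5,218)])):
    P=plane("wrist",uv,.058,st); print(nm,P[:,:2],np.linalg.norm(P[0]-P[1]),(P[0]+P[1])[:2]/2, np.degrees(np.arctan2(*(P[0]-P[1])[1::-1])))
im=cv2.imread("pics/w1.png")
cv2.imwrite("pics/w1c.png",cv2.resize(im[40:290,270:440],None,fx=2.4,fy=2.4,interpolation=cv2.INTER_CUBIC))
# per-row dark centre in bare stretches
hsv=cv2.cvtColor(im,cv2.COLOR_BGR2HSV); 
for v in range(50,275,8):
    g=im[v,300:440].astype(int); r=np.where((g.max(1)<95)&(g[:,0]>=g[:,2]-4))[0]+300
    print(v,r[r<345].mean() if (r<345).any() else None,(r<345).sum(), r[r>380].mean() if (r>380).any() else None,(r>380).sum())
E
```

```text
round [[0.4575 0.3523]
 [0.4654 0.1414]
 [0.4595 0.2867]
 [0.4623 0.2094]] 0.21104267094774035 [0.4614 0.2468] 92.13305561960615
barrel [[0.5326 0.3594]
 [0.5417 0.1616]
 [0.5356 0.3003]
 [0.5391 0.2091]] 0.19801968199667572 [0.5372 0.2605] 92.65332312369745
50 None 0 410.5 10
58 318.5 10 410.5 10
66 319.5 10 409.5 10
74 319.0 9 409.0 9
82 319.0 9 408.5 10
90 319.0 9 408.0 9
98 319.0 9 407.0 9
106 319.0 9 394.0 1
114 None 0 391.0 1
122 311.0 1 None 0
130 None 0 None 0
138 None 0 None 0
146 319.0 9 403.0 9
154 319.0 9 402.2857142857143 7
162 319.0 9 402.0 9
170 318.5 8 401.0 9
178 318.5 8 400.5 8
186 318.5 8 399.5 8
194 318.5 8 399.0 9
202 318.5 8 399.0 9
210 None 0 384.0 1
218 None 0 None 0
226 None 0 None 0
234 None 0 None 0
242 319.0 9 395.5 8
250 318.42857142857144 7 394.5 8
258 318.5 8 389.5 18
266 318.5 8 389.0 17
274 318.5 8 397.0 31
```

View pics/w1c.png

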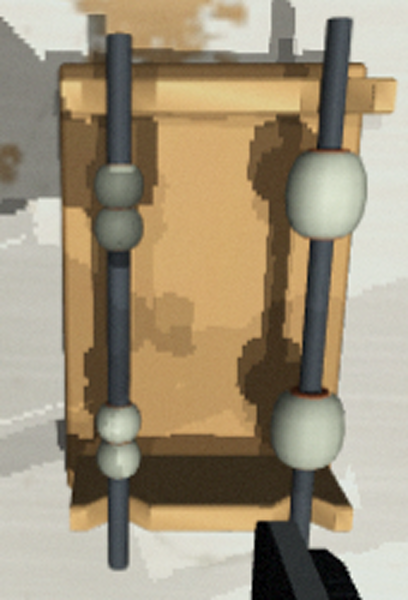

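Request:
servo_tool:
  increments:
    - {"slide": [-0.0015,0.0,0.03],"spin": 0.0}
    - {"slide": [0.0,0.0,0.04],"spin": 0.0}
    - {"slide": [0.0,0.0,0.04],"spin": 0.0}
    - {"slide": [0.0,0.0,0.03],"spin": 0.0}
    - {"slide": [0.0,0.0,0.02],"spin": 0.0}
    - {"slide": [0.0,0.0,0.01],"spin": 0.0}
    - {"slide": [0.0,0.0,0.0],"spin": 0.0}

```text
clock: 3.7
position: [0.4604, 0.2472, 0.0601]
ee_rot: [-0.001, 0.695, 0.719, -0.001]
contact_force: [-0.2, -0.2, 0.2]
width: 0.0515
```

```bash
python3 look.py w2
```

```text
3.7 [0.46036295 0.2472173  0.06012441] yaw 92.00472439571614 zaxis [-0.00265054 -0.00108218 -0.9999959 ] 0.05146237612249878 [-0.18747237 -0.19141428  0.19872536] [ 3.59662239e-01  3.56337999e-01  1.86242558e+00 -1.00197834e-04
  9.25690913e-01  3.24734888e-01]
```

View pics/w2.png

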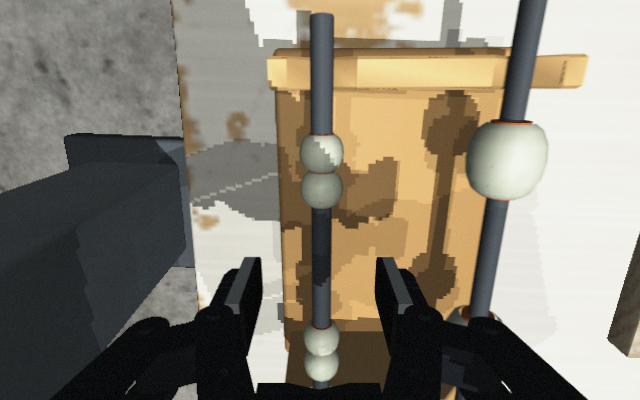

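```bash
python3 - <<'E'
from h import *
import pickle
np.set_printoptions(precision=4,suppress=True)
st=pickle.load(open("w2.pkl","rb"))
P=plane("wrist",[(321.5,15),(321.5,170),(321.5,208),(320.5,322),(320.5,349)],.058,st); print(P)
E
```

```text
[[0.4575 0.3522 0.058 ]
 [0.4597 0.2941 0.058 ]
 [0.4603 0.2771 0.058 ]
 [0.4621 0.2176 0.058 ]
 [0.4627 0.2014 0.058 ]]
```

Request:
servo_tool:
  increments:
    - {"slide": [0.0002,0.0008,0.01],"spin": 0.0}
    - {"slide": [0.0,0.0,0.0105],"spin": 0.0}
    - {"slide": [0.0,0.0,0.0],"spin": 0.0}
    - {"slide": [0.0,0.0,0.0],"spin": 0.0}

```text
clock: 4.15
position: [0.4618, 0.2477, 0.0406]
ee_rot: [-0.0, 0.694, 0.72, -0.0]
contact_force: [-1.1, 0.2, 0.3]
width: 0.0515
```

Request:
servo_tool:
  increments:
    - {"slide": [0.0,0.0,0.0],"spin": 0.0}
    - {"slide": [0.0,0.0,0.0],"spin": 0.0}
    - {"slide": [0.0,0.0,0.0],"spin": 0.0}
    - {"slide": [0.0,0.0,0.0],"spin": 0.0}
    - {"slide": [0.0,0.0,0.0],"spin": 0.0}
    - {"slide": [0.0,0.0,0.0],"spin": 0.0}
    - {"slide": [0.0,0.0,0.0],"spin": 0.0}
    - {"slide": [0.0,0.0,0.0],"spin": 0.0}
  hand: 0.0
  newtons: 50

```text
clock: 4.95
position: [0.4615, 0.2478, 0.041]
ee_rot: [-0.0, 0.694, 0.72, -0.0]
contact_force: [-2.8, 0.5, 5.1]
width: 0.0068
```

```bash
python3 look.py w3
```

```text
4.95 [0.4614857  0.2477792  0.04104965] yaw 92.07026920021795 zaxis [-6.73403141e-04 -3.57595887e-05 -9.99999773e-01] 0.006770329523986223 [-2.77451368  0.4819354   5.08311571] [3.59715017e-01 3.81253543e-01 1.88342163e+00 2.64660428e-04
 8.77560394e-01 3.23412815e-01]
```

View pics/w3.png

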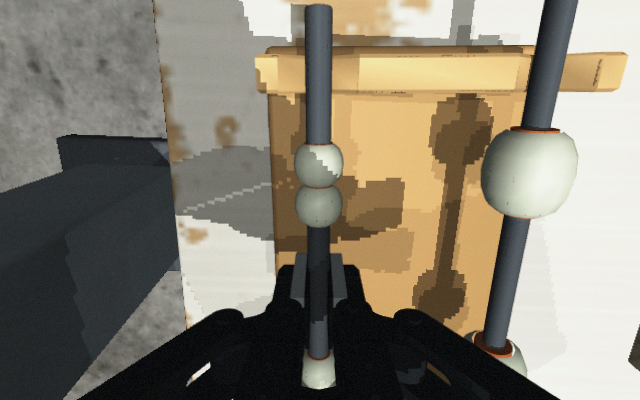

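Request:
servo_tool:
  increments:
    - {"slide": [0.0,0.0,-0.01],"spin": 0.0}
    - {"slide": [0.0,0.0,-0.02],"spin": 0.0}
    - {"slide": [0.0,0.0,-0.03],"spin": 0.0}
    - {"slide": [0.0,0.0,-0.03],"spin": 0.0}
    - {"slide": [0.0,0.0,-0.03],"spin": 0.0}
    - {"slide": [0.0,0.0,-0.02],"spin": 0.0}
    - {"slide": [0.0,0.0,-0.01],"spin": 0.0}
    - {"slide": [0.0,0.0,0.0],"spin": 0.0}

```text
clock: 5.8
position: [0.463, 0.248, 0.1921]
ee_rot: [0.001, 0.694, 0.72, 0.001]
contact_force: [-0.5, -0.1, -2.3]
width: 0.0071
```

```bash
python3 look.py w4
```

```text
5.8 [0.46297873 0.24801212 0.19211518] yaw 92.07771314228005 zaxis [ 3.37119219e-03  8.98266522e-04 -9.99993914e-01] 0.007123767488412849 [-0.47291984 -0.07866602 -2.25485201] [ 3.59508505e-01  2.25419210e-01  1.67632891e+00 -3.65438493e-04
  1.23637285e+00  3.23366236e-01]
```

View pics/w4.png

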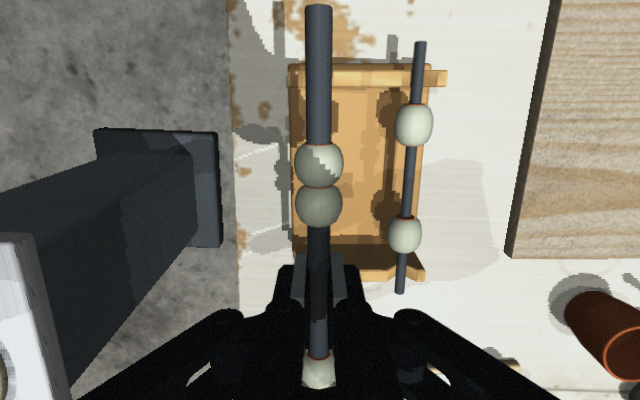

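Request:
servo_tool:
  increments:
    - {"slide": [-0.02,0.008,0.0],"spin": 0.0}
    - {"slide": [-0.038,0.015,0.0],"spin": 0.0}
    - {"slide": [-0.043,0.017,0.0],"spin": 0.0}
    - {"slide": [-0.043,0.017,0.0],"spin": 0.0}
    - {"slide": [-0.043,0.017,0.0],"spin": 0.0}
    - {"slide": [-0.043,0.017,0.0],"spin": 0.0}
    - {"slide": [-0.033,0.012,0.0],"spin": 0.0}
    - {"slide": [-0.0198,0.0074,0.0],"spin": 0.0}

```text
clock: 6.65
position: [0.5827, -0.0338, 0.1885]
ee_rot: [-0.001, 0.695, 0.719, -0.001]
contact_force: [-0.2, 0.4, -1.9]
width: 0.0071
```

Request:
servo_tool:
  increments:
    - {"slide": [0.0,0.0,0.0],"spin": 4.0}
    - {"slide": [0.0,0.0,0.0],"spin": 8.0}
    - {"slide": [0.0,0.0,0.0],"spin": 8.0}
    - {"slide": [0.0,0.0,0.0],"spin": 8.0}
    - {"slide": [0.0,0.0,0.0],"spin": 8.0}
    - {"slide": [0.0,0.0,0.0],"spin": 8.0}
    - {"slide": [0.0,0.0,0.0],"spin": 8.0}
    - {"slide": [0.0,0.0,0.0],"spin": 8.0}

```text
clock: 7.45
position: [0.5815, -0.0308, 0.1885]
ee_rot: [-0.001, 0.962, 0.273, -0.002]
contact_force: [-0.1, 0.4, -2.1]
width: 0.0073
```

Request:
servo_tool:
  increments:
    - {"slide": [0.0,0.0,0.0],"spin": 8.0}
    - {"slide": [0.0,0.0,0.0],"spin": 8.0}
    - {"slide": [0.0,0.0,0.0],"spin": 6.8}
    - {"slide": [0.0,0.0,0.0],"spin": 4.0}
    - {"slide": [0.0,0.0,0.0],"spin": 0.0}
    - {"slide": [0.0,0.0,0.0],"spin": 0.0}

```text
clock: 8.05
position: [0.5819, -0.0308, 0.1894]
ee_rot: [-0.0, 0.999, 0.047, -0.001]
contact_force: [-0.6, 0.4, -1.2]
width: 0.0072
```

```bash
python3 look.py w5; python3 - <<'E'
from h import *
import cv2
t=eyes.get_image("top"); cv2.imwrite("pics/t5.png",t)
E
```

```text
8.05 [ 0.58190123 -0.03076295  0.18935481] yaw 5.363923944563611 zaxis [-2.50889025e-03  2.95672223e-04 -9.99996809e-01] 0.0071668095588730924 [-0.60395622  0.38083649 -1.15827102] [-1.72111202e-01  3.14607950e-01  1.55513097e+00 -1.44685622e-04
  1.27437620e+00  1.30511008e+00]
```

View pics/w5.png

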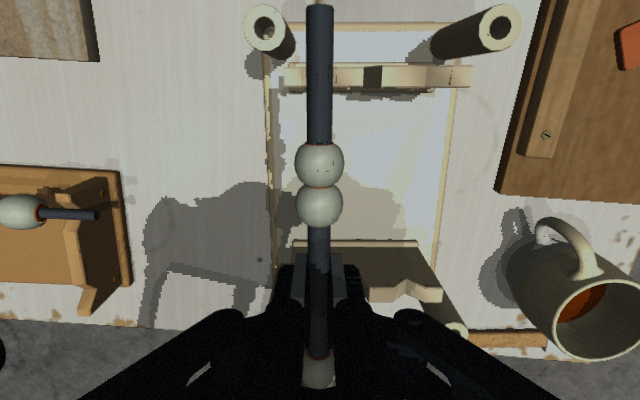

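```bash
python3 - <<'E'
from h import *
import pickle
np.set_printoptions(precision=4,suppress=True)
st=pickle.load(open("w5.pkl","rb"))
P=plane("wrist",[(267,25),(499.5,27.5)],.107,st)[:,:2]; print(P,np.linalg.norm(P[0]-P[1]))
d=(P[0]-P[1]); a=np.arctan2(d[1],d[0])-np.pi/2; print("yaw",np.degrees(a))
c=P.mean(0); Rm=np.array([[np.cos(a),-np.sin(a)],[np.sin(a),np.cos(a)]]); C=c-Rm@[.108,0]
print("centre",C,"lower",C+Rm@[0,.036],"upper",C+Rm@[0,-.036])
im=cv2.imread("pics/w5.png"); cv2.imwrite("pics/w5c.png",cv2.resize(im[0:110,230:530],None,fx=2.6,fy=2.6,interpolation=cv2.INTER_CUBIC))
# rod in tool frame at z=-.017
cal=eyes.calibration("wrist");H=cal['hand_eye']; 
for uv in [(320,5),(319.5,187.5),(318.5,360)]:
    d=H[:3,:3]@undist(cal,[uv])[0]; t=(-.017-H[2,3])/d[2]; print(uv,H[:3,3]+t*d)
E
```

```text
[[ 0.6911  0.0086]
 [ 0.7018 -0.1242]] 0.13320245336381503
yaw 4.608385572447993
centre [ 0.5888 -0.0665] lower [ 0.5859 -0.0306] upper [ 0.5917 -0.1024]
(320, 5) [ 0.1049  0.0011 -0.017 ]
(319.5, 187.5) [ 0.045  0.001 -0.017]
(318.5, 360) [-0.0347  0.0006 -0.017 ]
```

View pics/w5c.png

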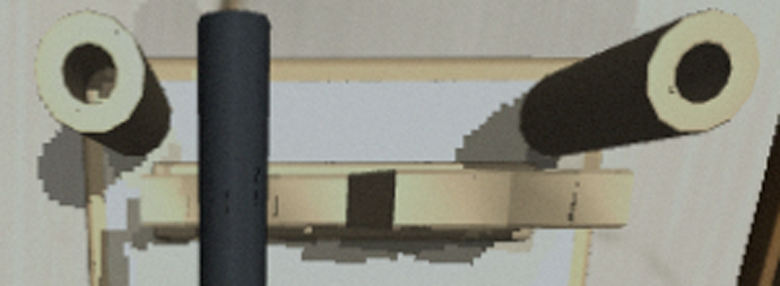

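View pics/t5.png

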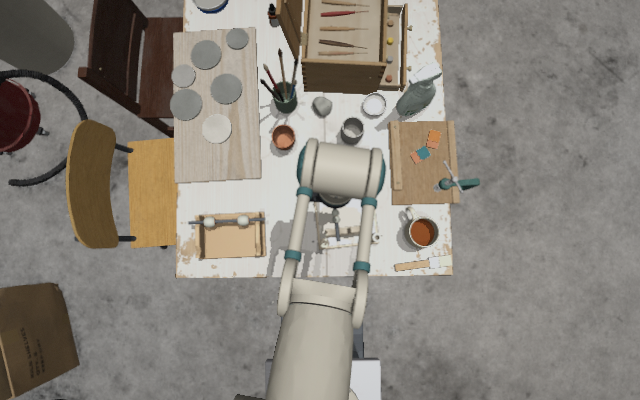

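```bash
python3 - <<'E'
from h import *
np.set_printoptions(precision=4,suppress=True)
uv=np.array([(314,100),(435,35),(607,168),(484,246)])/3.3+[194.85,149.85]
P=plane("scene",uv,.107)[:,:2]; print(P,P.mean(0)); 
for i in range(4): print(np.linalg.norm(P[i]-P[(i+1)%4]))
for i,j in((0,3),(1,2)): d=P[i]-P[j]; print(np.degrees(np.arctan2(d[1],d[0])))
d=P[0]-P[1]; print(np.degrees(np.arctan2(d[1],d[0]))-90)
d=P[3]-P[2]; print(np.degrees(np.arctan2(d[1],d[0]))-90)
uv=np.array([(265,322),(24,452),(326,383),(80,525)])/3.3+[194.85,149.85]
P=plane("scene",uv,.058)[:,:2]; print(P,(P[0]+P[1])/2,(P[2]+P[3])/2)
E
```

```text
[[ 0.6859  0.0144]
 [ 0.6978 -0.1198]
 [ 0.4839 -0.14  ]
 [ 0.4723 -0.0068]] [ 0.585  -0.0631]
0.13477090711165704
0.21483563105441278
0.13372876755996654
0.2146591373497498
5.670474648436358
5.391987643126253
5.0515817525398745
4.9722225594906035
[[0.5379 0.1539]
 [0.532  0.3618]
 [0.462  0.1457]
 [0.4544 0.3543]] [0.5349 0.2579] [0.4582 0.25  ]
```

Request:
servo_tool:
  increments:
    - {"slide": [0.0031,0.0,0.015],"spin": 0.0}
    - {"slide": [0.0,0.0,0.03],"spin": 0.0}
    - {"slide": [0.0,0.0,0.03],"spin": 0.0}
    - {"slide": [0.0,0.0,0.025],"spin": 0.0}
    - {"slide": [0.0,0.0,0.015],"spin": 0.0}
    - {"slide": [0.0,0.0,0.006],"spin": 0.0}
    - {"slide": [0.0,0.0,0.0],"spin": 0.0}
    - {"slide": [0.0,0.0,0.0],"spin": 0.0}

```text
clock: 8.95
position: [0.5864, -0.0307, 0.0706]
ee_rot: [0.0, 0.999, 0.046, 0.001]
contact_force: [-0.2, -0.5, -1.6]
width: 0.007
```

```bash
python3 look.py w6; python3 - <<'E'
from h import *
import cv2
t=eyes.get_image("scene"); cv2.imwrite("pics/s6.png",cv2.resize(t[120:300,240:440],None,fx=3.3,fy=3.3,interpolation=cv2.INTER_CUBIC))
E
```

```text
8.95 [ 0.58640855 -0.03070656  0.07057638] yaw 5.289243457707108 zaxis [ 1.60160383e-03 -3.49742992e-04 -9.99998656e-01] 0.0070092241321109685 [-0.17078066 -0.45523073 -1.62783091] [-1.70733118e-01  4.23280194e-01  1.71058196e+00 -8.58690320e-05
  1.00609276e+00  1.30779478e+00]
```

View pics/w6.png

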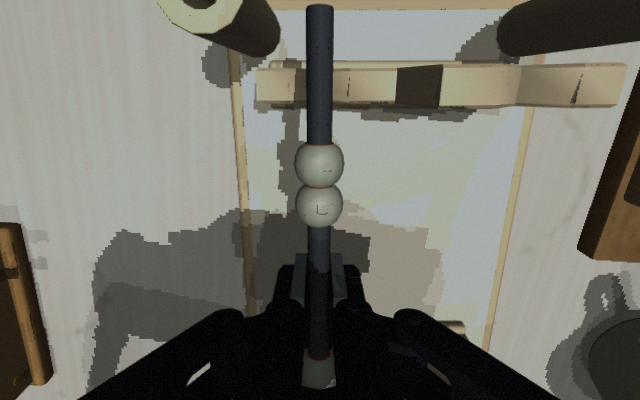

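View pics/s6.png

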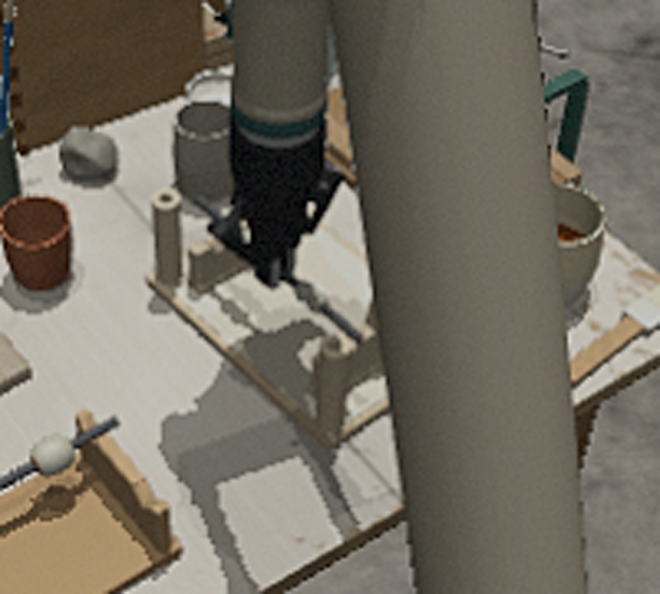

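```bash
python3 - <<'E'
import cv2
im=cv2.imread("pics/w6.png"); cv2.imwrite("pics/w6c.png",cv2.resize(im[50:130,240:480],None,fx=3.3,fy=3.3,interpolation=cv2.INTER_CUBIC))
E
```

```text
(no output)
```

View pics/w6c.png

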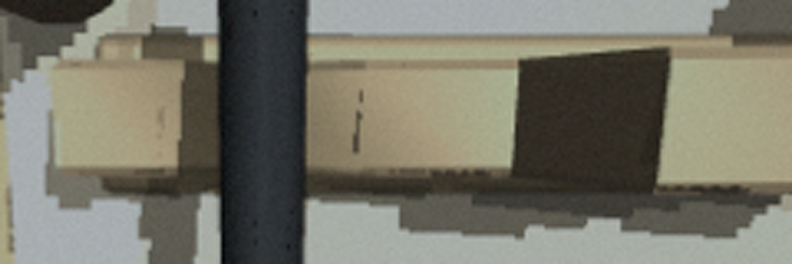

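```bash
python3 - <<'E'
from h import *
import pickle
np.set_printoptions(precision=4,suppress=True)
st=pickle.load(open("w6.pkl","rb"))
P=plane("wrist",[(310,69.7),(310,101),(289,85),(348.5,85)],.061,st); print(P)
a=np.radians(5.25); C=np.array([.588,-.066]);Rm=np.array([[np.cos(a),-np.sin(a)],[np.sin(a),np.cos(a)]])
print((P[:,:2]-C)@Rm)
E
```

```text
[[ 0.6725 -0.0199  0.061 ]
 [ 0.6604 -0.0209  0.061 ]
 [ 0.6659 -0.0118  0.061 ]
 [ 0.6681 -0.0361  0.061 ]]
[[0.0883 0.0382]
 [0.0762 0.0383]
 [0.0825 0.0468]
 [0.0825 0.0224]]
```

Request:
servo_tool:
  increments:
    - {"slide": [-0.001,0.0,0.01],"spin": 0.0}
    - {"slide": [0.0,0.0,0.01],"spin": 0.0}
    - {"slide": [0.0,0.0,0.007],"spin": 0.0}
    - {"slide": [0.0,0.0,0.003],"spin": 0.0}
    - {"slide": [0.0,0.0,0.0],"spin": 0.0}
    - {"slide": [0.0,0.0,0.0],"spin": 0.0}

```text
clock: 9.65
position: [0.5848, -0.0307, 0.0397]
ee_rot: [0.0, 0.999, 0.046, -0.0]
contact_force: [0.5, 0.9, -1.7]
width: 0.0073
```

Request:
servo_tool:
  increments:
    - {"slide": [0.0,0.0,0.0015],"spin": 0.0}
    - {"slide": [0.0,0.0,0.001],"spin": 0.0}
    - {"slide": [0.0,0.0,0.0],"spin": 0.0}

```text
clock: 9.95
position: [0.5848, -0.0307, 0.0374]
ee_rot: [0.0, 0.999, 0.046, 0.0]
contact_force: [0.5, 0.1, -2.1]
width: 0.0069
```

Request:
servo_tool:
  increments:
    - {"slide": [0.0,0.0,0.0007],"spin": 0.0}
    - {"slide": [0.0,0.0,0.0],"spin": 0.0}

```text
clock: 10.15
position: [0.5849, -0.0308, 0.0372]
ee_rot: [0.0, 0.999, 0.046, 0.0]
contact_force: [-1.2, 0.1, 2.9]
width: 0.0071
```

Request:
servo_tool:
  increments:
    - {"slide": [0.0,0.0,0.0007],"spin": 0.0}
    - {"slide": [0.0,0.0,0.0],"spin": 0.0}

```text
clock: 10.35
position: [0.5849, -0.0308, 0.0371]
ee_rot: [0.0, 0.999, 0.046, 0.001]
contact_force: [-1.7, 0.0, 7.9]
width: 0.0068
```

Request:
servo_tool:
  increments:
    - {"slide": [0.0,0.0,0.0],"spin": 0.0}
    - {"slide": [0.0,0.0,0.0],"spin": 0.0}
    - {"slide": [0.0,0.0,0.0],"spin": 0.0}
    - {"slide": [0.0,0.0,0.0],"spin": 0.0}
    - {"slide": [0.0,0.0,0.0],"spin": 0.0}
  hand: 0.5

```text
clock: 10.85
position: [0.5846, -0.0306, 0.0357]
ee_rot: [0.0, 0.999, 0.046, -0.0]
contact_force: [-0.9, -0.4, 0.0]
width: 0.0426
```

Request:
servo_tool:
  increments:
    - {"slide": [0.0,0.0,-0.005],"spin": 0.0}
    - {"slide": [0.0,0.0,-0.01],"spin": 0.0}
    - {"slide": [0.0,0.0,-0.02],"spin": 0.0}
    - {"slide": [0.0,0.0,-0.035],"spin": 0.0}
    - {"slide": [0.0,0.0,-0.035],"spin": 0.0}
    - {"slide": [0.0,0.0,-0.035],"spin": 0.0}
    - {"slide": [0.0,0.0,-0.02],"spin": 0.0}
    - {"slide": [0.0,0.0,0.0],"spin": 0.0}

```text
clock: 11.65
position: [0.5869, -0.031, 0.2006]
ee_rot: [0.001, 0.999, 0.046, 0.004]
contact_force: [0.2, -0.7, -0.7]
width: 0.0426
```

```bash
python3 look.py w7
```

```text
11.65 [ 0.58690101 -0.03097653  0.20060138] yaw 5.282048640378663 zaxis [ 0.00875711 -0.00160119 -0.99996037] 0.04258628336030658 [ 0.15671833 -0.73224123 -0.71774075] [-1.71036369e-01  3.08415848e-01  1.53538117e+00 -9.09274112e-05
  1.28889366e+00  1.30760601e+00]
```

View pics/w7.png

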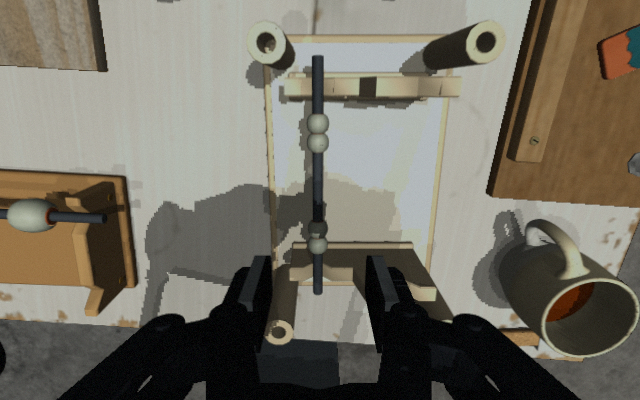

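```bash
python3 - <<'E'
from h import *
import pickle
np.set_printoptions(precision=4,suppress=True)
st=pickle.load(open("w7.pkl","rb"))
Q=plane("wrist",[(268.5,42.5),(486,41.5),(279,332)],.107,st)[:,:2]; print("posts",Q)
d=Q[0]-Q[2]; a=np.arctan2(d[1],d[0]); print(np.degrees(a),np.linalg.norm(d),np.linalg.norm(Q[0]-Q[1]))
Rm=np.array([[np.cos(a),-np.sin(a)],[np.sin(a),np.cos(a)]]); C=(Q[1]+Q[2])/2; print("C",C)
P=plane("wrist",[(318.5,56),(318,295),(318,132.5),(317.5,236.5)],.054,st)[:,:2]; print(P); print((P-C)@Rm, np.linalg.norm(P[0]-P[1]))
im=cv2.imread("pics/w7.png"); cv2.imwrite("pics/w7c.png",cv2.resize(im[20:350,230:520],None,fx=1.8,fy=1.8,interpolation=cv2.INTER_CUBIC))
E
```

```text
posts [[ 0.6891  0.0085]
 [ 0.7016 -0.1244]
 [ 0.4756 -0.0102]]
4.989199490131024 0.214361308448212 0.13344396566170935
C [ 0.5886 -0.0673]
[[ 0.6881 -0.0226]
 [ 0.4778 -0.0417]
 [ 0.6307 -0.0276]
 [ 0.5383 -0.0356]]
[[ 0.103   0.0358]
 [-0.1081  0.0351]
 [ 0.0454  0.0359]
 [-0.0473  0.0359]] 0.2111107944642275
```

View pics/w7c.png

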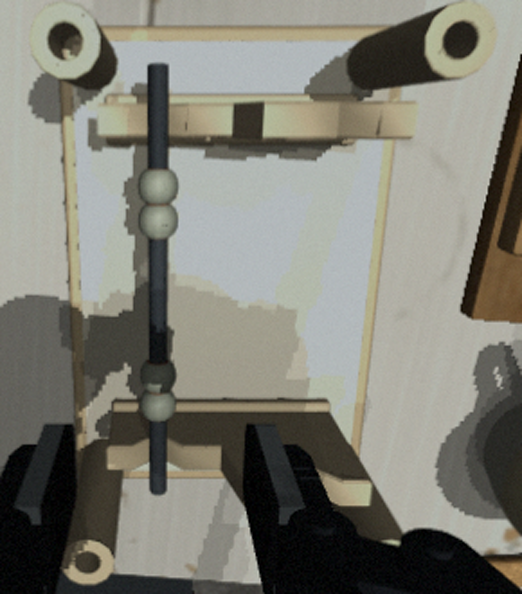

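```bash
python3 - <<'E'
from h import *
import pickle
np.set_printoptions(precision=4,suppress=True)
st=pickle.load(open("w4.pkl","rb"))
P=plane("wrist",[(420,41.5),(400,294),(414.5,125),(404.5,234.5)],.058,st)[:,:2]; print(P,P[:2].mean(0),P[2:].mean(0),np.linalg.norm(P[0]-P[1]))
E
```

```text
[[0.533  0.3596]
 [0.5423 0.1489]
 [0.5366 0.3009]
 [0.5396 0.2082]] [0.5376 0.2543] [0.5381 0.2545] 0.21086725763171774
```

Request:
servo_tool:
  increments:
    - {"slide": [-0.0015,-0.0189,0.0],"spin": 0.0}
    - {"slide": [-0.003,-0.038,0.0],"spin": 0.0}
    - {"slide": [-0.0035,-0.045,0.0],"spin": 0.0}
    - {"slide": [-0.004,-0.045,0.0],"spin": 0.0}
    - {"slide": [-0.004,-0.045,0.0],"spin": 0.0}
    - {"slide": [-0.0035,-0.045,0.0],"spin": 0.0}
    - {"slide": [-0.003,-0.035,0.0],"spin": 0.0}
    - {"slide": [-0.001,-0.017,0.0],"spin": 0.0}
  hand: 0.6

```text
clock: 12.5
position: [0.5328, 0.2575, 0.1943]
ee_rot: [-0.0, 0.999, 0.047, -0.002]
contact_force: [0.7, -0.6, 0.4]
width: 0.0511
```

Request:
servo_tool:
  increments:
    - {"slide": [0.0,0.0,0.0],"spin": -8.0}
    - {"slide": [0.0,0.0,0.0],"spin": -8.5}
    - {"slide": [0.0,0.0,0.0],"spin": -8.5}
    - {"slide": [0.0,0.0,0.0],"spin": -8.5}
    - {"slide": [0.0,0.0,0.0],"spin": -8.5}
    - {"slide": [0.0,0.0,0.0],"spin": -8.5}
    - {"slide": [0.0,0.0,0.0],"spin": -8.5}
    - {"slide": [0.0,0.0,0.0],"spin": -8.5}

```text
clock: 13.3
position: [0.5343, 0.2537, 0.1947]
ee_rot: [0.0, 0.803, 0.595, -0.001]
contact_force: [1.2, -0.0, -0.3]
width: 0.0512
```

Request:
servo_tool:
  increments:
    - {"slide": [0.0,0.0,0.0],"spin": -8.5}
    - {"slide": [0.0,0.0,0.0],"spin": -7.0}
    - {"slide": [0.0,0.0,0.0],"spin": -3.9}
    - {"slide": [0.0,0.0,0.03],"spin": 0.0}
    - {"slide": [0.0,0.0,0.04],"spin": 0.0}
    - {"slide": [0.0,0.0,0.03],"spin": 0.0}
    - {"slide": [0.0,0.0,0.01],"spin": 0.0}
    - {"slide": [0.0,0.0,0.0],"spin": 0.0}

```text
clock: 14.1
position: [0.5335, 0.2538, 0.0839]
ee_rot: [-0.001, 0.694, 0.72, -0.002]
contact_force: [-0.2, 0.5, -0.1]
width: 0.0513
```

```bash
python3 look.py w8
```

```text
14.1 [0.53345234 0.25381702 0.08387812] yaw 92.15122040944065 zaxis [-0.00431841 -0.0019322  -0.99998881] 0.05129457436863623 [-0.21792934  0.52256351 -0.08956469] [ 3.26629442e-01  4.16885395e-01  1.68151342e+00 -5.13027523e-04
  1.04790395e+00  2.89344691e-01]
```

View pics/w8.png

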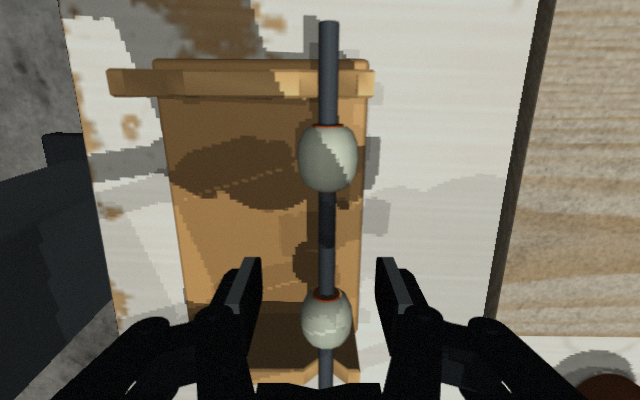

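```bash
python3 - <<'E'
from h import *
import pickle
np.set_printoptions(precision=4,suppress=True)
st=pickle.load(open("w8.pkl","rb"))
P=plane("wrist",[(329,23),(327,193),(326.5,290),(328,157),(326.5,318.5)],.058,st)[:,:2]; print(P,(P[3]+P[4])/2)
d=P[0]-P[2]; print(np.degrees(np.arctan2(d[1],d[0])))
im=cv2.imread("pics/w8.png")
for v in list(range(195,285,15))+list(range(30,120,15)): 
    g=im[v,310:350].astype(int); e=np.abs(np.diff(cv2.GaussianBlur(im[v:v+1,300:350,:],(3,1),0).astype(int).sum(2)[0])); print(v,im[v,310:345,1])
E
```

```text
[[0.5336 0.3595]
 [0.5362 0.2831]
 [0.5385 0.2269]
 [0.5359 0.3014]
 [0.5393 0.2082]] [0.5376 0.2548]
92.13370682668085
195 [57 54 59 58 56 59 56 52 41 26 29 32 36 39 39 38 40 40 38 42 36 38 38 32
 30 36 57 69 66 67 70 67 68 69 65]
210 [ 57  57  56  59  51  54  54  51  39  26  22  26  29  31  27  33  33  33
  32  32  27  29  26  27  26  46  90 112 113 114 109 113 108 108 110]
225 [ 45  47  45  44  45  40  46  48  31  23  23  26  26  27  26  31  31  33
  28  27  26  33  27  20  24  60  93 112 108 110 110 112 109 114 108]
240 [ 47  44  42  44  46  41  43  40  27  16  25  22  20  24  28  27  24  25
  22  25  23  26  22  18  35  72 101 110 110 110 112 109 108 107 110]
255 [ 44  44  45  45  42  42  47  38  35  30  36  41  44  48  51  58  56  60
  57  58  55  52  48  39  47  83 117 132 132 129 135 134 130 132 132]
270 [ 42  40  42  42  42  45  41  43  31  28  35  41  47  50  49  54  56  59
  56  57  54  51  46  41  44  85 106 112 125 129 131 132 130 131 130]
30 [115 116 112 114 113 113 113 109  74  37  34  46  48  55  58  62  67  69
  73  79  75  74  72  65  68  63  59  60  76 144 189 200 199 200 201]
45 [ 85  84  82  86  85  82  85  80  53  36  32  41  48  55  58  66  65  73
  74  78  74  70  70  73  68  64  58  59  99 168 204 204 202 204 206]
60 [54 53 50 49 51 50 48 50 36 28 39 43 49 55 58 65 69 73 74 75 75 71 70 69
 67 62 58 50 45 50 55 50 56 53 51]
75 [151 149 152 146 148 144 137 110  61  30  36  42  47  55  61  66  69  73
  74  77  72  73  71  68  67  61  52  56  80 112 120 122 120 119 124]
90 [133 136 136 132 137 139 128 111  65  34  35  46  52  59  63  66  68  73
  74  73  75  67  73  70  67  59  53  60  92 107 114 112 114 115 114]
105 [ 57  62  59  57  60  59  63  57  42  28  36  45  51  60  61  66  76  74
  74  73  75  76  70  61  62  59  58  77 116 142 143 142 143 140 141]
```

Request:
servo_tool:
  increments:
    - {"slide": [0.001,0.0035,0.0],"spin": 0.0}
    - {"slide": [0.0,0.0,0.01],"spin": 0.0}
    - {"slide": [0.0,0.0,0.015],"spin": 0.0}
    - {"slide": [0.0,0.0,0.01],"spin": 0.0}
    - {"slide": [0.0,0.0,0.006],"spin": 0.0}
    - {"slide": [0.0,0.0,0.0],"spin": 0.0}
    - {"slide": [0.0,0.0,0.0],"spin": 0.0}

```text
clock: 14.85
position: [0.5384, 0.2561, 0.0451]
ee_rot: [0.0, 0.694, 0.72, 0.0]
contact_force: [-0.5, 0.8, -0.1]
width: 0.0513
```

```bash
python3 look.py w9
```

```text
14.85 [0.53838393 0.25612337 0.04506367] yaw 92.17916617510727 zaxis [ 4.49928251e-04  7.16215635e-05 -9.99999896e-01] 0.05132140212290797 [-0.48764924  0.76027016 -0.12891335] [ 3.27419996e-01  4.63114746e-01  1.71724992e+00 -9.37984312e-05
  9.60778930e-01  2.89440102e-01]
```

View pics/w9.png

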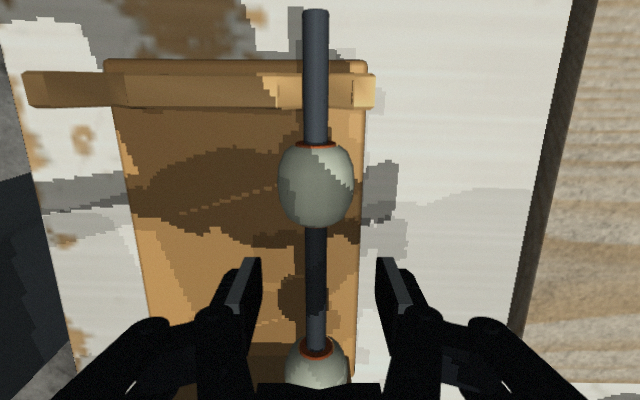

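Request:
servo_tool:
  increments:
    - {"slide": [-0.0013,-0.0013,0.002],"spin": 0.0}
    - {"slide": [0.0,0.0,0.002],"spin": 0.0}
    - {"slide": [0.0,0.0,0.0],"spin": 0.0}

```text
clock: 15.2
position: [0.5366, 0.2545, 0.0408]
ee_rot: [-0.0, 0.694, 0.72, -0.0]
contact_force: [-0.6, -0.1, -0.4]
width: 0.0515
```

Request:
servo_tool:
  increments:
    - {"slide": [0.0,0.0,0.0],"spin": 0.0}
    - {"slide": [0.0,0.0,0.0],"spin": 0.0}
    - {"slide": [0.0,0.0,0.0],"spin": 0.0}
    - {"slide": [0.0,0.0,0.0],"spin": 0.0}
    - {"slide": [0.0,0.0,0.0],"spin": 0.0}
    - {"slide": [0.0,0.0,0.0],"spin": 0.0}
    - {"slide": [0.0,0.0,0.0],"spin": 0.0}
    - {"slide": [0.0,0.0,0.0],"spin": 0.0}
  hand: 0.0
  newtons: 60

```text
clock: 16.0
position: [0.5373, 0.2547, 0.041]
ee_rot: [0.0, 0.694, 0.72, 0.0]
contact_force: [1.5, -0.5, 1.0]
width: 0.0067
```

```bash
python3 look.py w10
```

```text
16.0 [0.53726051 0.25469185 0.04104583] yaw 92.17601720714657 zaxis [ 8.18206319e-04  8.34244482e-05 -9.99999662e-01] 0.006685914302280306 [ 1.4806774  -0.476698    0.99004129] [ 3.25801988e-01  4.65567496e-01  1.72555796e+00 -2.24842226e-04
  9.49665347e-01  2.87954120e-01]
```

View pics/w10.png

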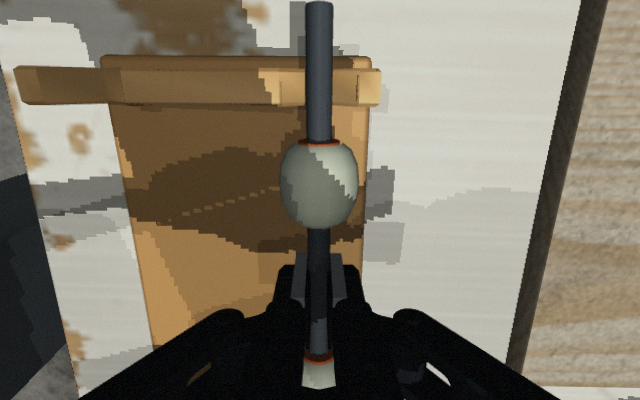

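Request:
servo_tool:
  increments:
    - {"slide": [0.0,0.0,-0.01],"spin": 0.0}
    - {"slide": [0.0,0.0,-0.02],"spin": 0.0}
    - {"slide": [0.0,0.0,-0.035],"spin": 0.0}
    - {"slide": [0.0,0.0,-0.035],"spin": 0.0}
    - {"slide": [0.0,0.0,-0.035],"spin": 0.0}
    - {"slide": [0.0,0.0,-0.02],"spin": 0.0}
    - {"slide": [0.0,0.0,-0.005],"spin": 0.0}
    - {"slide": [0.0,0.0,0.0],"spin": 0.0}

```text
clock: 16.85
position: [0.5365, 0.2546, 0.2012]
ee_rot: [0.0, 0.694, 0.72, 0.0]
contact_force: [0.8, -0.5, -2.1]
width: 0.0067
```

Request:
servo_tool:
  increments:
    - {"slide": [-0.02,0.0023,0.0],"spin": 0.0}
    - {"slide": [-0.036,0.0042,0.0],"spin": 0.0}
    - {"slide": [-0.042,0.0049,0.0],"spin": 0.0}
    - {"slide": [-0.042,0.0049,0.0],"spin": 0.0}
    - {"slide": [-0.042,0.0049,0.0],"spin": 0.0}
    - {"slide": [-0.042,0.0049,0.0],"spin": 0.0}
    - {"slide": [-0.042,0.0049,0.0],"spin": 0.0}
    - {"slide": [-0.042,0.0049,0.0],"spin": 0.0}

```text
clock: 17.65
position: [0.583, -0.0531, 0.1985]
ee_rot: [-0.002, 0.694, 0.72, -0.001]
contact_force: [0.8, -0.1, -1.6]
width: 0.0065
```

Request:
servo_tool:
  increments:
    - {"slide": [-0.033,0.0036,0.0],"spin": 0.0}
    - {"slide": [-0.0173,0.0018,0.0],"spin": 4.0}
    - {"slide": [0.0,0.0,0.0],"spin": 8.0}
    - {"slide": [0.0,0.0,0.0],"spin": 8.0}
    - {"slide": [0.0,0.0,0.0],"spin": 8.0}
    - {"slide": [0.0,0.0,0.0],"spin": 8.0}
    - {"slide": [0.0,0.0,0.0],"spin": 8.0}
    - {"slide": [0.0,0.0,0.0],"spin": 8.0}

```text
clock: 18.45
position: [0.5902, -0.1014, 0.1983]
ee_rot: [-0.002, 0.94, 0.341, -0.002]
contact_force: [0.2, -0.8, -0.9]
width: 0.0068
```

Request:
servo_tool:
  increments:
    - {"slide": [0.0,0.0,0.0],"spin": 8.0}
    - {"slide": [0.0,0.0,0.0],"spin": 8.0}
    - {"slide": [0.0,0.0,0.0],"spin": 8.0}
    - {"slide": [0.0,0.0,0.0],"spin": 7.0}
    - {"slide": [0.0,0.0,0.0],"spin": 4.0}
    - {"slide": [0.0,0.0,0.0],"spin": 0.0}
    - {"slide": [0.0,0.0,0.0],"spin": 0.0}

```text
clock: 19.15
position: [0.5908, -0.1015, 0.1992]
ee_rot: [-0.001, 0.999, 0.046, -0.002]
contact_force: [0.3, 0.1, -2.1]
width: 0.007
```

```bash
python3 look.py w11
```

```text
19.15 [ 0.59081072 -0.10151762  0.19923924] yaw 5.262549431271616 zaxis [-3.21150823e-03  9.37611271e-04 -9.99994404e-01] 0.0069902472430660445 [ 0.25177187  0.12852662 -2.14828759] [-2.86190863e-01  3.33093268e-01  1.50160254e+00 -7.38321140e-06
  1.31024242e+00  1.19276047e+00]
```

View pics/w11.png

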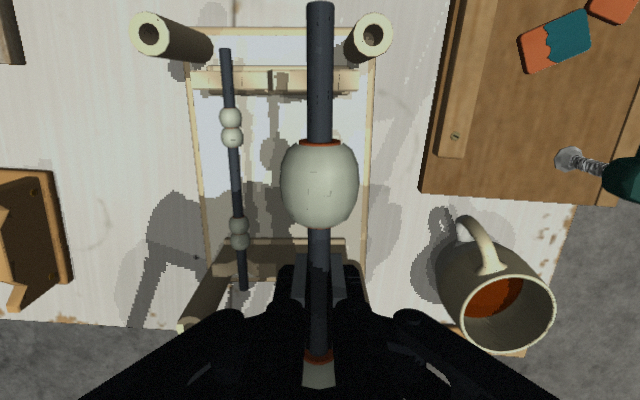

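Request:
servo_tool:
  increments:
    - {"slide": [0.0,0.0,0.015],"spin": 0.0}
    - {"slide": [0.0,0.0,0.025],"spin": 0.0}
    - {"slide": [0.0,0.0,0.025],"spin": 0.0}
    - {"slide": [0.0,0.0,0.02],"spin": 0.0}
    - {"slide": [0.0,0.0,0.01],"spin": 0.0}
    - {"slide": [0.0,0.0,0.005],"spin": 0.0}
    - {"slide": [0.0,0.0,0.0],"spin": 0.0}
    - {"slide": [0.0,0.0,0.0],"spin": 0.0}

```text
clock: 20.0
position: [0.5925, -0.102, 0.1018]
ee_rot: [0.0, 0.999, 0.045, 0.001]
contact_force: [0.4, -0.3, -1.2]
width: 0.0069
```

```bash
python3 look.py w12; python3 - <<'E'
import cv2
im=cv2.imread("pics/w12.png"); cv2.imwrite("pics/w12c.png",cv2.resize(im[0:240,160:440],None,fx=2.5,fy=2.5,interpolation=cv2.INTER_CUBIC))
E
```

```text
20.0 [ 0.59251692 -0.10204823  0.10183898] yaw 5.186988345735208 zaxis [ 1.79573987e-03 -6.19585524e-04 -9.99998196e-01] 0.006913638216876589 [ 0.40909998 -0.34932845 -1.17635634] [-2.86187667e-01  4.09823669e-01  1.64093563e+00 -9.86906456e-05
  1.08893575e+00  1.19412496e+00]
```

View pics/w12c.png

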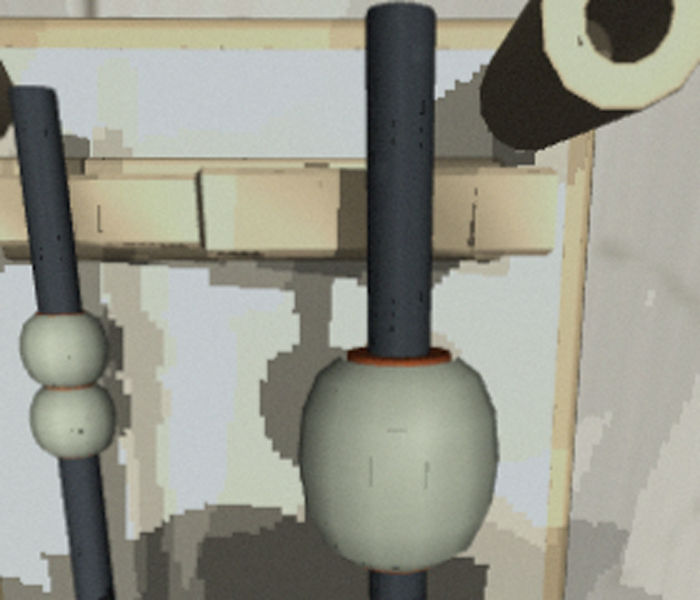

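```bash
python3 - <<'E'
from h import *
import pickle
np.set_printoptions(precision=4,suppress=True)
st=pickle.load(open("w12.pkl","rb"))
im=cv2.imread("pics/w12.png")
P=plane("wrist",[(288.4,85),(349.2,85),(345,68.5),(345,101)],.093,st); 
Q=plane("wrist",[(320.5,2.5),(320,147)],.1019+.017,st)
a=np.radians(5.2); C=np.array([.588,-.066]);Rm=np.array([[np.cos(a),-np.sin(a)],[np.sin(a),np.cos(a)]])
print((P[:,:2]-C)@Rm);print((Q[:,:2]-C)@Rm); print("tcp",(st['position'][:2]-C)@Rm)
print(np.where(1)[0],im[85,280:310,1],im[85,338:356,1]); print(im[60:110,345,1])
E
```

```text
[[ 0.0821 -0.0247]
 [ 0.0821 -0.0495]
 [ 0.0884 -0.0476]
 [ 0.0758 -0.0479]]
[[ 0.1068 -0.0375]
 [ 0.0613 -0.0374]]
tcp [ 0.0012 -0.0363]Traceback (most recent call last):
  File "<stdin>", line 10, in <module>
ValueError: Calling nonzero on 0d arrays is not allowed. Use np.atleast_1d(scalar).nonzero() instead.
```

Request:
servo_tool:
  increments:
    - {"slide": [-0.0005,0.0,0.005],"spin": 0.0}
    - {"slide": [-0.0005,-0.0003,0.005],"spin": 0.0}
    - {"slide": [0.0,0.0,0.003],"spin": 0.0}
    - {"slide": [0.0,0.0,0.0],"spin": 0.0}
    - {"slide": [0.0,0.0,0.0],"spin": 0.0}
    - {"slide": [0.0,0.0,0.0],"spin": 0.0}
    - {"slide": [0.0,0.0,0.0],"spin": 0.0}

```text
clock: 20.75
position: [0.5909, -0.1017, 0.0881]
ee_rot: [0.0, 0.999, 0.045, 0.0]
contact_force: [-0.5, 0.1, -1.7]
width: 0.0069
```

```bash
python3 look.py w13; python3 - <<'E'
from h import *
im=cv2.imread("pics/w13.png"); 
t=eyes.get_image("scene"); cv2.imwrite("pics/s13.png",t)
cv2.imwrite("pics/s13c.png",cv2.resize(t[120:300,200:440],None,fx=3.3,fy=3.3,interpolation=cv2.INTER_CUBIC))
E
```

```text
20.75 [ 0.59091167 -0.10165888  0.08806007] yaw 5.181752168009585 zaxis [ 4.12776720e-04 -2.39641875e-04 -9.99999886e-01] 0.006944600590263806 [-0.45668075  0.08474742 -1.65359089] [-2.86305559e-01  4.21703044e-01  1.66053997e+00 -1.29976253e-04
  1.05888599e+00  1.19411583e+00]
```

View pics/w13.png

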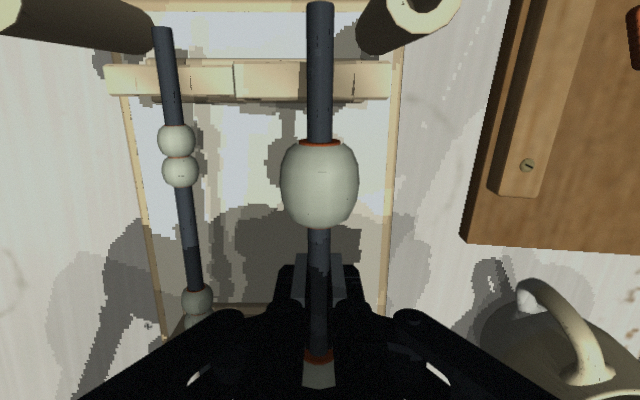

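View pics/s13c.png

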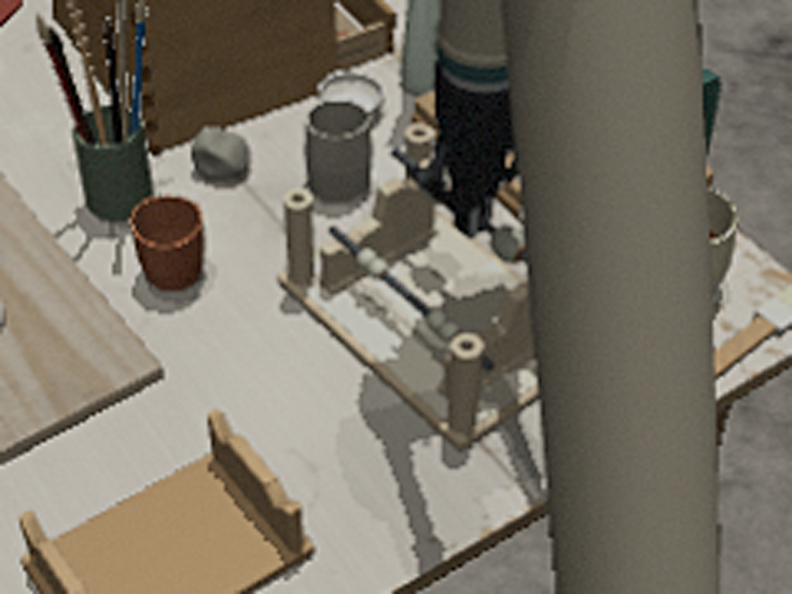

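Request:
servo_tool:
  increments:
    - {"slide": [0.0,0.0,0.002],"spin": 0.0}
    - {"slide": [0.0,0.0,0.0],"spin": 0.0}
    - {"slide": [0.0,0.0,0.0],"spin": 0.0}
    - {"slide": [0.0,0.0,0.0],"spin": 0.0}
    - {"slide": [0.0,0.0,0.0],"spin": 0.0}
    - {"slide": [0.0,0.0,0.0],"spin": 0.0}

```text
clock: 21.45
position: [0.5908, -0.1016, 0.0859]
ee_rot: [0.0, 0.999, 0.045, 0.0]
contact_force: [0.9, -0.0, -1.1]
width: 0.0072
```

```bash
python3 - <<'E'
from h import *
s=manip.get_state(); print(s['position'],s['qd'],s['width'],s['contact_force'])
print(manip.sign_off())
E
```

```text
[ 0.59076653 -0.10163475  0.08591567] [-0.00011227  0.00023475  0.0012522   0.00142749  0.00100812  0.00092708] 0.007191192226829396 [ 0.942333   -0.03454317 -1.13606165]
the job is handed in; nothing more can be done
None
```

The round-bead rod is in the lower notches and released. The barrel-bead rod is held still above the upper notches. I handed the job in at about 21.5 s.

- **Round-bead rod:** I took it by the bare middle and lowered it until both notches took its weight, about 8 N at a rod height of 54 mm. In the wrist picture it lies in both notches, across the rack at y of about 36 mm. Lengthwise it looks 1 to 2.5 mm short of centre: the beads give 1 mm and the rod ends 2.5 mm.
- **Barrel-bead rod:** I carried it over the posts, and its middle is now about 17 mm above the upper seat, by the tool height. It is within about 0.5 mm sideways of the notch line and about 1 to 2 mm of centre lengthwise. Yaw matches the rack at 5.2°, and the tool points straight down. I did not measure the rod's own level separately. The rod's underside clears the plate tops by about 5 mm, and the arm was at rest.
- **Bystanders:** the mug, cup and beaker were not touched. In the last pictures the cup and beaker stand where they were; the arm hid part of the mug.

The three cameras disagreed by 2 to 3 mm on the rack's position. I settled it with close-up wrist views of the plate and notch edges, which agreed with the given sizes to within about 1 mm. The finger opening read 7 mm on the 9 mm rods, although both grips held.

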